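# Break down the stack of drive parts into their trays

## Robot

A 7-joint arm with a two-finger parallel gripper is mounted at the origin on the work surface. World frame = base frame: x ahead of the robot, y to its left, z up, the work surface at z = 0. Lengths are in mm, angles in rad, forces in N, time in s.
With the tool pointing down it reaches from about 375 to 925 mm from the base axis. Payload 3.1 kg.
Tool frame: the origin (TCP) lies on the centre line of the jaws, within the pads' length; the fingertips stand 25 mm ahead of it and the grasp point (between the pads) lies 6 mm ahead of it (ctrl.finger_overhang is the distance from the TCP to the fingertips, in mm); z points along the fingers, y is the line along which they close (so a half turn about z gives the same grasp; the last joint's range is limited). The gripper opens to 85 mm and grips with 20 to 120 N. Pads are 22 mm wide; open, the fingers measure 114 mm over their backs; the gripper's body (76 mm by 85 mm) begins 54 mm behind the grasp point. The pads swing forward as they close: fully open they stand 13 mm farther back than shut.
Start: joints at [-1.315, 0.383, 0.044, 1.598, -0.018, 1.161, -0.05], TCP at [225.181, 609.752, 256.269] pointing down, gripper open.
Joint ranges: [-2.61, 2.61], [-0.41, 2.15], [-1.48, 1.57], [0, 2.5], [-1.57, 4.71], [0.05, 1.97], [-2.85, 2.85]. Speed limits (rad/s): [2.79, 2.79, 3.14, 3.14, 3.14, 3.14, 3.14].

## Interface

Orientations are given as a rotation vector (axis times angle).
In Python, from workcell import ctrl gives the robot as it stands.
- The arm moves only by the tool play_rows, never from a script. Its argument "commands" is a list of rows, each a list of 3 entries, a list of its own where there are three numbers: the finger opening in mm, from 0 to 85.4, then the shift along the tool's x, y, z in units of 50 mm (1.0 is 50 mm), then the turn about the tool's z in units of 6 degrees (1.0 is 6 degrees). A call has 1 to 20 rows; each row shifts and turns the commanded pose from where the row before left it, along the tool's axes as they then stand; what a row does not reach is not made up. A row lasts 1/10 s, in which the tool goes at most 50 mm and 8.59 degrees, less where a joint would pass 70% of its speed; a pose out of reach is approached as far as the arm can. A call is refused whole if a number of a shift passes 1 or a number of a turn 1, either way. A call with a gripper value outside its range is refused whole. The fingers move at their own pace and stop on an object; "grip_force" is the grip in N (left out, the last holds). Time passes only in rows, so rows that do not move let the fingers close. It gives the time, the measured TCP pose, the force, the opening and the grip force at its end, in the units of the state.
- ctrl.get_obs(): the state, without advancing time (a new reading comes with each control period).
- ctrl.read_camera(name): name is "side" or "top"; returns (picture, depth): 480x640x3 uint8, blue, green, red; 480x640 float32, mm along the optical axis (not along the pixel's ray), 0 where there is no reading.
- ctrl.camera_params(name): a dict with "vertical_fov" (degrees; the focal length in pixels is half the picture's height over the tangent of half this angle, whatever the lens; pixels are square), "cx", "cy" (the principal point, pixels), "R" (3x3) and "t" (3): a world point X has camera coordinates R X + t. Camera axes: x right, y down, z forward; pixel columns grow to the right and rows downward; lengths in mm; the calibration is good to about 2 mm. A picture is of the moment at which its call begins. camera_params takes no time and is no camera call.
- ctrl.job_done(): hands the job in; it is judged then, once.
The state is a dict: "time_s": time; "qpos": joint angles; "joint_vel": joint speeds; "effort": joint torques, N m; "ee_pos": TCP position; "orientation": TCP orientation; "force": force on the tool from outside, world axes, zero at the start; "moment": the same for the moment, N m; "gripper_width": opening from 0.0 (shut) to 1.0 (fully open); "finger_force": force on a finger pad.
Only numpy, scipy, OpenCV 4.12 (cv2) and the standard library are available. Lean on these libraries where they do the work, as an engineer would, in place of code of your own. Each camera call takes 0.05 s, during which the arm holds its last target. There are 200 camera calls.

## Task

The parts of the compactor's drive stand stacked on the bench: brass bush on hexagon nut on ball bearing on aluminium riser block. Working from the top of the stack down, one part at a time, set each part down gently (do not drop it) in the tray whose pocket has its shape and size, flat on the pocket's floor and the same way up as now: the bush in the small round tray, the nut in the hexagonal one, the bearing in the large round one and the block in the rectangular one. Leave the grease tin and the spanner where they are.

Things in the scene. Friction and masses are not known exactly. Their poses are not given: they have to be found in the camera images.
- bush_center (a point): plain brass bush, an upright tube of 32 mm outer and 20 mm inner diameter, 34 mm tall; top of the stack at the start. The point is its centre, half-way up (17 mm over its underside); z is its axis, up.
- nut_center (a point): big dark-steel hexagon nut lying flat, 41 mm across flats, 47 mm across corners, 24 mm tall; second from the top, under the bush. The point is its centre, half-way up (12 mm over its underside); z up, its x axis points square out of one flat (pairs of flats at 0, 60 and 120 degrees from x).
- bearing_center (a point): steel ball bearing with a black seal, lying flat, 62 mm outer diameter, 24 mm tall; third from the top, under the nut. The point is its centre, half-way up (12 mm over its underside); z is its axis, up.
- block_center (a point): plain aluminium riser block, 100 mm (its x) by 64 mm (its y) by 30 mm tall, two bolt holes seen as black dots near its ends; at the bottom of the stack, on the bench, carrying the bearing at its middle. The parts are stacked centre over centre to about 2 mm a layer. The point is its centre, half-way up (15 mm over its underside); z up.
- nest_bush_floor (a point): the smallest tray, round, 64 mm over the rim; its round pocket is 48 mm across and 6 mm deep. It is for the bush. The point is the centre of the pocket's floor. All four trays are grey plastic, fixed to the bench, with the pocket floor 4 mm and the rim 10 mm above the bench; z up.
- nest_nut_floor (a point): the hexagonal tray, 73 mm across flats over the rim; its hexagonal pocket is 57 mm across flats and 6 mm deep, so the nut goes in at any turn. It is for the nut. The point is the centre of the pocket's floor, 4 mm above the bench; z up, x square out of one flat.
- nest_bearing_floor (a point): the larger round tray, 94 mm over the rim; its round pocket is 78 mm across and 6 mm deep. It is for the bearing. The point is the centre of the pocket's floor, 4 mm above the bench; z up.
- nest_block_floor (a point): the rectangular tray, 136 mm (its x) by 100 mm (its y) over the rim; its rectangular pocket is 116 by 80 mm and 6 mm deep. It is for the block, long side along long side, either way round. The point is the centre of the pocket's floor, 4 mm above the bench; z up.
- tin: loose red grease tin with a steel lid, 73 mm diameter, 54 mm tall, standing on the bench; a bystander. Origin at the centre of its underside.
- wrench: loose steel spanner, 170 mm long, lying on the bench; a bystander. Origin at the bench, at the middle of its length, x along it towards the jaw.
There are look-alikes about, which are no part of the job. What is shaped like the part that bears nest_bearing_floor but pink or turquoise is not meant. Of the things shaped like the part that bears block_center, the aluminium one is meant.

How it is judged:
By the outcome, as a careful person would: the job done as asked, in the order asked, and still so for the second after the job is handed in, with the robot touching nothing.
It also fails if it takes over 112 s, if anything falls off the work surface, if the arm or the gripper's body presses on something with over 40 N, if the wrist force passes 120 N, or if a joint passes its speed limit or range.

## Working session

There is one attempt and no reset: what is moved stays moved. The work goes in short steps, Python scripts to look and compute and a tool call to move; the robot and the scene stay as the last step left them, time stands still between calls to the robot, and variables do not carry over. Pictures are saved under pics/ and viewed, at most 14 in all, crops included, and the job is handed in when it is done.

Besides the shell and the picture viewer there is one more tool, called after ">>>" as name([rows], argument=value, ...), one row to a line, values as JSON. play_rows: Moves the arm, as the interface text tells. Its arguments: {"type":"object","properties":{"commands":{"type":"array","items":{"type":"array"}},"grip_force":{"type":"number"}},"required":["commands"]}

```bash
mkdir -p pics; cat > h.py <<'E'
import numpy as np, cv2
from workcell import ctrl
def cam(n):
    im,d=ctrl.read_camera(n); p=ctrl.camera_params(n)
    f=240/np.tan(np.radians(p["vertical_fov"])/2)
    v,u=np.mgrid[:480,:640]
    X=np.stack([(u-p["cx"])/f*d,(v-p["cy"])/f*d,d],-1)
    W=(X-np.array(p["t"]))@np.array(p["R"])
    W[d==0]=np.nan
    return im,d,W
E
python3 - <<'E'
from h import *
for n in("top","side"):
    im,d,W=cam(n); cv2.imwrite(f"pics/{n}0.png",im); np.savez(f"pics/{n}0.npz",im=im,d=d,W=W)
    print(n,ctrl.camera_params(n),np.mean(d==0))
print(ctrl.get_obs())
E
```

```text
top {'vertical_fov': 51.71515024670498, 'cx': 323.0379787721064, 'cy': 246.09810550336712, 'R': array([[-0.00405034, -0.99951299, -0.03094145],
       [-0.98436017,  0.00943465, -0.17591488],
       [ 0.17612113,  0.02974501, -0.98391899]]), 't': array([  49.06082573,  518.06412504, 1183.26798749])} 0.00412109375
side {'vertical_fov': 46.672853283522386, 'cx': 318.74427769915286, 'cy': 242.61548761417018, 'R': array([[-0.85752024, -0.5144469 , -0.0018487 ],
       [-0.40018755,  0.66931339, -0.62599482],
       [ 0.32327846, -0.5360634 , -0.77982502]]), 't': array([ 464.86514219,  247.26224875, 1091.30329439])} 0.003922526041666667
{'time_s': 0.1, 'qpos': array([-1.31479143,  0.38378008,  0.04382102,  1.59941899, -0.01788194,
        1.16122491, -0.04991453]), 'joint_vel': array([-1.56152612e-04, -1.16036917e-03,  1.46745488e-03, -4.37506063e-03,
        3.97816405e-04, -1.60407108e-03,  6.38869161e-05]), 'effort': array([ 2.47352342e-03, -4.34732330e+01,  1.02908447e+00, -2.50455540e+01,
        1.08141106e-02,  5.57882275e-03,  1.41439961e-05]), 'ee_pos': array([224.92080039, 608.98781631, 254.99419582]), 'orientation': array([-0.55267516, -3.09229875,  0.00380382]), 'force': array([-0.79061461,  0.12909279, -0.19230576]), 'moment': array([-0.04672018,  0.05219466,  0.03495657]), 'finger_force': 0.0, 'gripper_width': 0.9995497272735017}
```

View pics/top0.png

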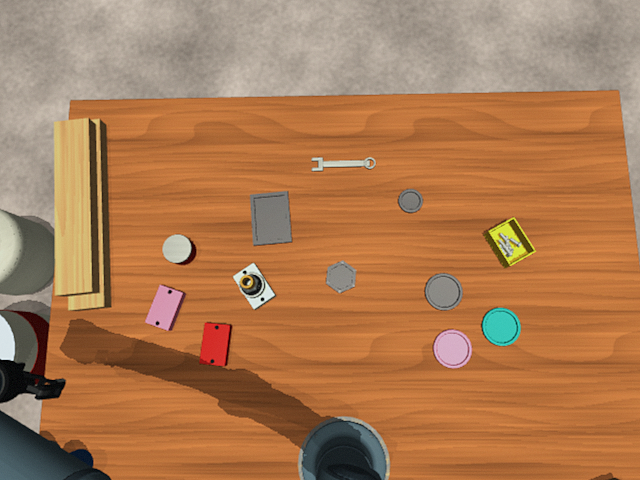

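View pics/side0.png

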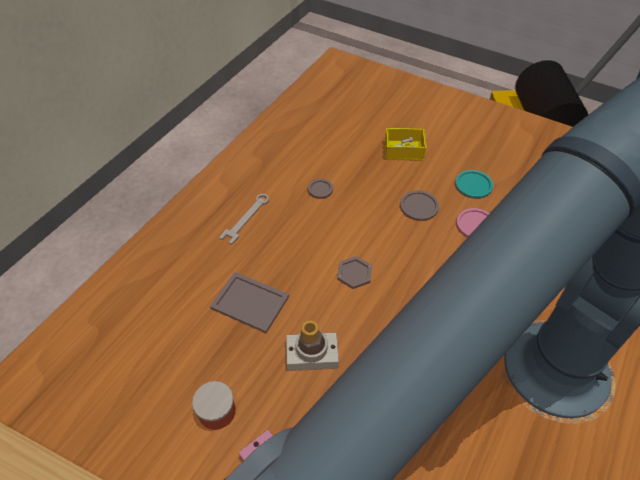

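Top view: the stack is at (253,285), block tray (271,218), hex tray (341,277), bearing tray (443,292) and bush tray (410,201). The tin is at (179,249), the spanner at (344,163), and the pink, red and turquoise decoys are clear of these. In the side view the stack is at (312,340) and all the trays are unobstructed.

```bash
python3 - <<'E'
from h import *
R={"top":dict(bush=(410,201,18),nut=(341,277,22),bearing=(443,292,24),block=(271,218,36)),
"side":dict(bush=(320,188,18),nut=(354,272,24),bearing=(419,206,24),block=(249,302,44))}
for n in R:
    z=np.load(f"pics/{n}0.npz"); im,W=z["im"],z["W"]
    sat=cv2.cvtColor(im,cv2.COLOR_BGR2HSV)[...,1]
    for k,(u,v,r) in R[n].items():
        m=np.zeros(sat.shape,bool); m[v-r:v+r,u-r:u+r]=True
        b=W[m&(sat>110)]; g=m&(sat<80)&np.isfinite(W[...,2])
        c,l,s,cen=cv2.connectedComponentsWithStats(g.astype(np.uint8)); i=1+np.argmax(s[1:,4]); P=W[l==i]
        rect=cv2.minAreaRect(P[:,:2].astype(np.float32)); ci=cv2.minEnclosingCircle(P[:,:2].astype(np.float32))
        e=P[np.hypot(*(P[:,:2]-rect[0]).T)<rect[1][0]*.25]
        print(n,k,"rect",np.round(rect[0],1),np.round(rect[1],1),round(rect[2],1),"circ",np.round(ci[0],1),round(ci[1],1),"floor",np.round(np.median(e[:,2]),1),"top",np.round(np.percentile(P[:,2],90),1),"bench",np.round(np.nanmedian(b[:,2]),1))
    # stack layers
    u,v,r=dict(top=(253,285,28),side=(312,343,34))[n]
    S=W[v-r:v+r,u-r:u+r].reshape(-1,3); C=im[v-r:v+r,u-r:u+r].reshape(-1,3); S=S[np.isfinite(S[:,2])]
    print(n,"hist",np.histogram(S[:,2],bins=np.arange(-6,130,4)))
    for a,bb in((24,36),(49,59),(73,83),(105,120)):
        P=S[(S[:,2]>a)&(S[:,2]<bb)][:,:2].astype(np.float32)
        if len(P)>4: q=cv2.minAreaRect(P);ci=cv2.minEnclosingCircle(P);print(a,bb,len(P),np.round(q[0],1),np.round(q[1],1),round(q[2],1),np.round(ci[0],1),round(ci[1],1), np.round(np.median(S[(S[:,2]>a)&(S[:,2]<bb)][:,2]),1))
z=np.load("pics/top0.npz")["im"]; a=cv2.resize(z[245:325,210:300],None,fx=6,fy=6,interpolation=cv2.INTER_CUBIC)
z=np.load("pics/side0.npz")["im"]; 
cv2.imwrite("pics/st.png",a)
E
```

```text
top bush rect [ 644.7 -179.8] [60.7 62.4] 71.1 circ [ 644.8 -179.2] 32.5 floor 2.8 top 10.6 bench -0.9
top nut rect [446.6   2.9] [72.8 79. ] 83.2 circ [447.    1.8] 41.2 floor 3.8 top 10.7 bench -0.7
top bearing rect [ 407.8 -253.9] [91.1 90.7] 44.0 circ [ 408.1 -253.8] 46.7 floor 3.4 top 10.4 bench -0.3
top block rect [603.3 184.3] [140.8 101.7] 4.9 circ [602.  182.8] 82.8 floor 3.1 top 10.5 bench -0.8
top hist (array([ 572, 1149,  291,   25,    9,    8,   10,   41,  273,  191,   30,
          9,    7,   37,  111,   63,    9,    8,    9,   11,   54,   33,
         11,    8,    5,    9,    5,    9,   43,   46,    8,    0,    0]), array([ -6,  -2,   2,   6,  10,  14,  18,  22,  26,  30,  34,  38,  42,
        46,  50,  54,  58,  62,  66,  70,  74,  78,  82,  86,  90,  94,
        98, 102, 106, 110, 114, 118, 122, 126]))
24 36 519 [422.4 219.5] [99.9 64.3] 33.7 [422.1 218.8] 58.0 29.3
49 59 194 [421.6 219. ] [56.4 61.2] 58.6 [422.7 220.7] 30.7 53.0
73 83 98 [420.6 219.1] [37.2 40.7] 49.8 [423.5 222.6] 23.2 77.2
105 120 98 [424.8 222.9] [30.5 30.1] 26.6 [424.7 222.7] 16.0 110.6
side bu
[... 390 characters left out ...]
 bench 0.5
side hist (array([ 217, 1699,  670,   57,   43,   44,   55,   48,  305,  449,   37,
         27,   36,   21,  153,  138,   25,   18,   29,   22,   71,   90,
         29,   23,   28,   30,   25,   35,   40,   95,   23,    0,    0]), array([ -6,  -2,   2,   6,  10,  14,  18,  22,  26,  30,  34,  38,  42,
        46,  50,  54,  58,  62,  66,  70,  74,  78,  82,  86,  90,  94,
        98, 102, 106, 110, 114, 118, 122, 126]))
24 36 799 [426.4 220.4] [100.2  66.5] 33.7 [426.7 220.3] 57.9 30.5
49 59 307 [423.8 225.3] [60.8 54.6] 38.1 [426.  222.5] 31.4 53.9
73 83 175 [424.8 228.7] [43.8 35.5] 33.0 [427.2 224.5] 23.0 78.4
105 120 168 [427.3 224. ] [30.6 31.3] 73.1 [428.3 224.2] 17.1 111.9
```

View pics/st.png

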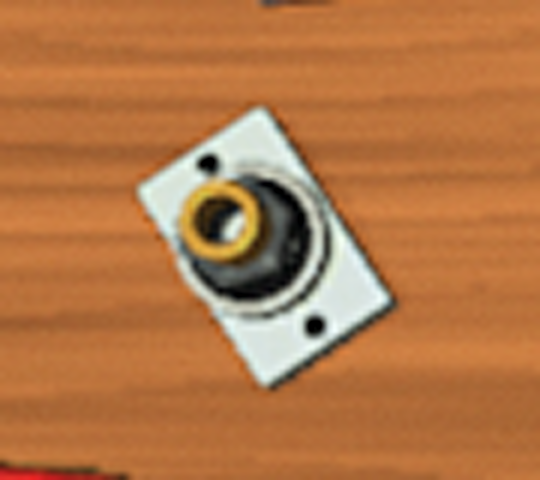

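```bash
cat >> h.py <<'E'
from scipy.spatial.transform import Rotation as Ro
def go(x,y,z,yaw=None,pose=None):
    """deltas to target; yaw = world angle (deg) of tool y. turn first, then shift"""
    o=ctrl.get_obs(); R=Ro.from_rotvec(o["orientation"]).as_matrix(); p=o["ee_pos"]
    a=np.degrees(np.arctan2(R[1,1],R[0,1])); t=0
    if yaw is not None: t=-((yaw-a+90)%180-90)
    R2=R@Ro.from_euler("z",t,degrees=True).as_matrix()
    d=R2.T@(np.array([x,y,z])-p)
    print("t",o["time_s"],"pos",p.round(1),"yaw",a.round(1),"tilt",np.degrees(np.arccos(-R[2,2])).round(2),"turn units",round(t/6,3),"then shift units",(d/50).round(3),"q7",o["qpos"][6].round(2))
E
python3 -c "
from h import *
print(ctrl.finger_overhang, [a for a in dir(ctrl) if a[0]!='_'])
go(426,223,180)"
```

```text
25.0 ['MotionError', 'camera_params', 'finger_overhang', 'get_obs', 'job_done', 'read_camera']
t 0.1 pos [224.9 609.  255. ] yaw 69.7 tilt 0.14 turn units 0.0 then shift units [-6.446 -5.845  1.515] q7 -0.05
```

>>> play_rows([
  [85,[-0.2,-0.18,0],0],
  [85,[-0.4,-0.36,0.1],0],
  [85,[-0.4,-0.36,0.1],0],
  [85,[-0.4,-0.36,0.1],0],
  [85,[-0.4,-0.36,0.1],0],
  [85,[-0.4,-0.36,0.1],0],
  [85,[-0.4,-0.36,0.1],0],
  [85,[-0.4,-0.36,0.1],0],
  [85,[-0.4,-0.36,0.1],0],
  [85,[-0.4,-0.36,0.1],0],
  [85,[-0.4,-0.36,0.1],0],
  [85,[-0.4,-0.36,0.1],0],
  [85,[-0.4,-0.36,0.1],0],
  [85,[-0.4,-0.36,0.1],0],
  [85,[-0.4,-0.36,0.1],0],
  [85,[-0.4,-0.36,0.1],0],
  [85,[-0.25,-0.26,0],0],
  [85,[0,0,0],0],
  [85,[0,0,0],0],
], grip_force=40)

```text
time_s: 2.0
ee_pos: [426.2, 223.8, 181.3]
orientation: [-0.555, -3.092, -0.001]
force: [0.1, 0.4, 0.4]
gripper_width: 0.994
finger_force: 0.0
```

```bash
python3 -c "
from h import *
go(426,223,113)
a,_,W=cam('side');cv2.imwrite('pics/s1.png',a)"
```

```text
t 2.0 pos [426.2 223.8 181.3] yaw 69.7 tilt 0.04 turn units 0.0 then shift units [-0.002 -0.017  1.365] q7 0.7
```

View pics/s1.png

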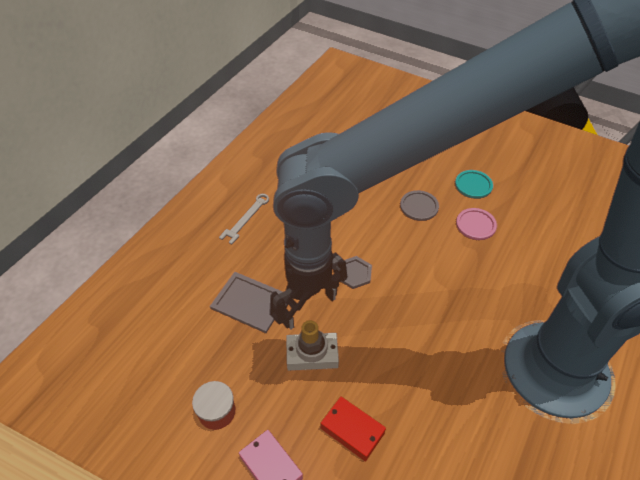

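The open jaws are centred above the bush, which is at (311,328) in the side view. I'll lower and close.

>>> play_rows([
  [70,[0,0,0.3],0],
  [55,[0,0,0.4],0],
  [50,[0,0,0.4],0],
  [50,[0,0,0.25],0],
  [50,[0,0,0],0],
  [42,[0,0,0],0],
  [38,[0,0,0],0],
  [34,[0,0,0],0],
  [28,[0,0,0],0],
  [28,[0,0,0],0],
  [28,[0,0,0],0],
  [28,[0,0,0],0],
  [28,[0,0,0],0],
], grip_force=40)

```text
time_s: 3.35
ee_pos: [427.3, 224.5, 115.0]
orientation: [0.553, 3.092, 0.002]
force: [-1.1, -1.2, 7.0]
gripper_width: 0.367
finger_force: 39.4
```

>>> play_rows([
  [28,[0,0,-0.1],0],
  [28,[0,0,-0.3],0],
  [28,[0,0,-0.4],0],
  [28,[0,0,-0.4],0],
  [28,[0,0,-0.3],0],
  [28,[0,0,-0.1],0],
  [28,[0,0,0],0],
  [28,[0,0,0],0],
])

```text
time_s: 4.15
ee_pos: [425.9, 223.8, 192.9]
orientation: [-0.553, -3.091, 0.002]
force: [-0.3, 0.3, -2.7]
gripper_width: 0.366
finger_force: 39.8
```

```bash
python3 -c "
from h import *
go(645.3,-179.7,90)
a,_,W=cam('side');cv2.imwrite('pics/s2.png',a[120:400,180:460])
print(ctrl.get_obs()['force'],ctrl.get_obs()['gripper_width'])"
```

```text
t 4.15 pos [425.9 223.8 192.9] yaw 69.7 tilt 0.09 turn units 0.0 then shift units [-6.914 -6.047  2.059] q7 0.69
[-0.13853476 -0.34780086 -2.11619228] 0.364360606670658
```

View pics/s2.png

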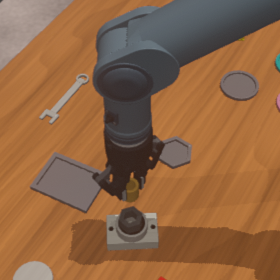

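>>> play_rows([
  [28,[-0.215,-0.185,0],0],
  [28,[-0.405,-0.355,0],0],
  [28,[-0.405,-0.355,0],0],
  [28,[-0.405,-0.355,0],0],
  [28,[-0.405,-0.355,0],0],
  [28,[-0.405,-0.355,0],0],
  [28,[-0.405,-0.355,0],0],
  [28,[-0.405,-0.355,0],0],
  [28,[-0.405,-0.355,0],0],
  [28,[-0.405,-0.355,0],0],
  [28,[-0.405,-0.355,0],0],
  [28,[-0.405,-0.355,0],0],
  [28,[-0.405,-0.355,0],0],
  [28,[-0.405,-0.355,0],0],
  [28,[-0.405,-0.355,0.1],0],
  [28,[-0.405,-0.355,0.2],0],
  [28,[-0.405,-0.355,0.3],0],
  [28,[-0.215,-0.185,0.4],0],
  [28,[0,0,0.4],0],
  [28,[0,0,0.3],0],
])

```text
time_s: 6.2
ee_pos: [644.3, -179.7, 105.5]
orientation: [-0.554, -3.088, 0.001]
force: [1.2, 0.2, -1.1]
gripper_width: 0.37
finger_force: 39.8
```

>>> play_rows([
  [28,[0,0,0.2],0],
  [28,[0,0,0.1],0],
  [28,[0,0,0],0],
])

```text
time_s: 6.5
ee_pos: [645.5, -178.4, 93.0]
orientation: [-0.551, -3.091, -0.001]
force: [-0.4, -0.1, -2.1]
gripper_width: 0.364
finger_force: 39.8
```

```bash
python3 -c "
from h import *
go(645.3,-179.7,43)
print(ctrl.get_obs()['force'])
a,_,W=cam('side');cv2.imwrite('pics/s3.png',cv2.resize(a[40:300,190:450],None,fx=2,fy=2))"
```

```text
t 6.5 pos [ 645.5 -178.4   93. ] yaw 69.8 tilt 0.09 turn units 0.0 then shift units [-0.007 -0.025  0.999] q7 1.67
[-0.37594673 -0.08322695 -2.12066499]
```

View pics/s3.png

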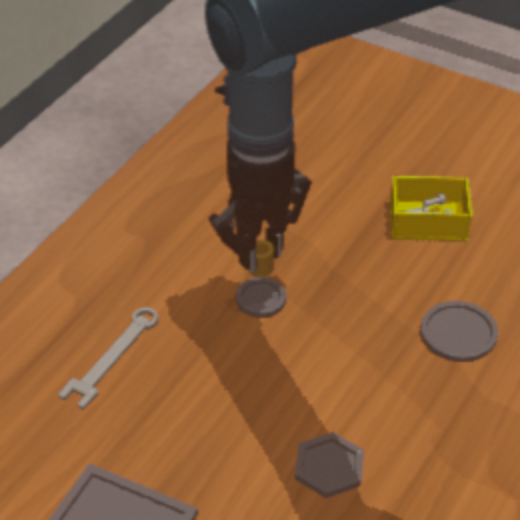

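The bush hangs upright just above its tray, at (262,296) in the enlarged crop. Next I'll lower it 46 mm, then creep down to contact.

>>> play_rows([
  [28,[0,0,0.2],0],
  [28,[0,0,0.3],0],
  [28,[0,0,0.25],0],
  [28,[0,0,0.12],0],
  [28,[0,0,0.06],0],
  [28,[0,0,0.03],0],
  [28,[0,0,0],0],
  [28,[0,0,0],0],
])

```text
time_s: 7.35
ee_pos: [646.3, -179.6, 46.3]
orientation: [0.553, 3.091, -0.0]
force: [0.2, -0.6, -0.8]
gripper_width: 0.364
finger_force: 39.8
```

>>> play_rows([
  [28,[0,0,0.03],0],
  [28,[0,0,0.02],0],
  [28,[0,0,0.02],0],
  [28,[0,0,0],0],
])

```text
time_s: 7.75
ee_pos: [645.7, -179.3, 42.1]
orientation: [-0.553, -3.092, -0.0]
force: [0.1, 0.4, -1.1]
gripper_width: 0.366
finger_force: 39.8
```

>>> play_rows([
  [28,[0,0,0.015],0],
  [28,[0,0,0.015],0],
  [28,[0,0,0],0],
])

```text
time_s: 8.05
ee_pos: [645.9, -179.4, 41.2]
orientation: [-0.553, -3.093, -0.0]
force: [-1.3, 0.4, 0.7]
gripper_width: 0.362
finger_force: 40.1
```

>>> play_rows([
  [28,[0,0,0.015],0],
  [28,[0,0,0.015],0],
  [28,[0,0,0],0],
])

```text
time_s: 8.35
ee_pos: [646.0, -179.4, 41.1]
orientation: [-0.553, -3.092, -0.001]
force: [-3.3, 1.6, 9.4]
gripper_width: 0.365
finger_force: 40.7
```

>>> play_rows([
  [34,[0,0,0],0],
  [40,[0,0,0],0],
  [46,[0,0,0],0],
  [52,[0,0,-0.1],0],
  [56,[0,0,-0.3],0],
  [60,[0,0,-0.5],0],
  [60,[0,0,-0.6],0],
  [60,[0,0,-0.6],0],
  [60,[0,0,-0.4],0],
  [60,[0,0,-0.2],0],
  [60,[0,0,0],0],
])

```text
time_s: 9.45
ee_pos: [647.3, -179.9, 177.0]
orientation: [0.552, 3.088, 0.0]
force: [-0.3, -0.3, 0.5]
gripper_width: 0.705
finger_force: 0.0
```

```bash
python3 - <<'E'
from h import *
go(426,223,150)
for n,(u,v,r) in dict(top=(253,285,28),side=(312,343,34)).items():
    im,d,W=cam(n); np.savez(f"pics/{n}1.npz",im=im,W=W)
    S=W[v-r:v+r,u-r:u+r].reshape(-1,3)
    for a,b in((24,36),(49,59),(73,83)):
        P=S[(S[:,2]>a)&(S[:,2]<b)][:,:2].astype(np.float32); q=cv2.minAreaRect(P);c=cv2.minEnclosingCircle(P)
        print(n,a,len(P),np.round(q[0],1),np.round(q[1],1),round(q[2],1),"circ",np.round(c[0],1),round(c[1],1),"med z",np.median(S[(S[:,2]>a)&(S[:,2]<b)][:,2]).round(1))
    # hex fit: width vs direction
    th=np.arange(0,180,5); w=[np.ptp(np.percentile(P@[np.cos(np.radians(t)),np.sin(np.radians(t))],[1,99])) for t in th]
    print([f"{t}:{x:.1f}" for t,x in zip(th,w)])
    ph=np.arange(0,60,2); s=[sum(np.interp(t,th,w,period=180) for t in(p,p+60,p+120)) for p in ph]; print("flat normal",ph[np.argmin(s)],min(s)/3,max(s)/3)
    S2=W[...,2]
a=np.load("pics/top1.npz")["im"][255:315,222:282]; b=np.load("pics/side1.npz")["im"][160:360:,280:360]
t=np.load("pics/side1.npz")["im"]
A=cv2.resize(a,(390,390),interpolation=cv2.INTER_CUBIC); B=cv2.resize(t[308:373,280:345],(390,390),interpolation=cv2.INTER_CUBIC)
cv2.imwrite("pics/c1.png",np.hstack([A,B])); 
E
```

```text
t 9.45 pos [ 647.3 -179.9  177. ] yaw 69.7 tilt 0.27 turn units 0.0 then shift units [6.946 6.025 0.514] q7 1.64
top 24 552 [422.6 219.6] [99.8 64. ] 33.7 circ [422.4 219.5] 57.9 med z 29.3
top 49 212 [422.4 219.8] [60.  59.5] 89.6 circ [422.5 220.8] 31.2 med z 53.1
top 73 176 [424.4 222.5] [44.7 40.3] 46.0 circ [423.5 222.7] 23.3 med z 77.1
['0:41.0', '5:40.7', '10:40.2', '15:40.4', '20:40.3', '25:41.0', '30:41.5', '35:42.4', '40:42.7', '45:42.7', '50:42.6', '55:42.2', '60:41.6', '65:40.7', '70:39.8', '75:40.1', '80:40.4', '85:40.8', '90:41.5', '95:42.2', '100:42.8', '105:43.0', '110:42.9', '115:42.8', '120:42.0', '125:41.2', '130:40.9', '135:40.3', '140:39.9', '145:40.4', '150:40.8', '155:41.1', '160:41.6', '165:41.8', '170:41.8', '175:41.6']
flat normal 20 40.229648344624586 42.49932574516588
side 24 813 [425.6 221.4] [100.1  65.8] 33.3 circ [426.5 219.9] 58.4 med z 30.5
side 49 310 [424.  224.9] [60.9 53.8] 38.8 circ [426.6 222.1] 31.3 med z 54.0
side 73 296 [427.2 223.9] [40.9 48.1] 18.5 circ [427.7 224.1] 24.1 med z 78.3
['0:42.9', '5:42.2', '10:41.3', '15:40.7', '20:40.5', '25:40.4', '30:41.3', '35:41.8', '40:42.2', '45:42.3', '50:42.1', '55:42.1', '60:42.2', '65:41.8', '70:41.5', '75:40.8', '80:40.9', '85:41.4', '90:42.1', '95:42.4', '100:42.9', '105:43.1', '110:43.3', '115:43.4', '120:43.1', '125:43.2', '130:43.0', '135:41.7', '140:41.9', '145:42.8', '150:43.2', '155:43.7', '160:44.3', '165:44.5', '170:44.2', '175:43.7']
flat normal 16 41.06115600599583 43.300795312694085
```

View pics/c1.png

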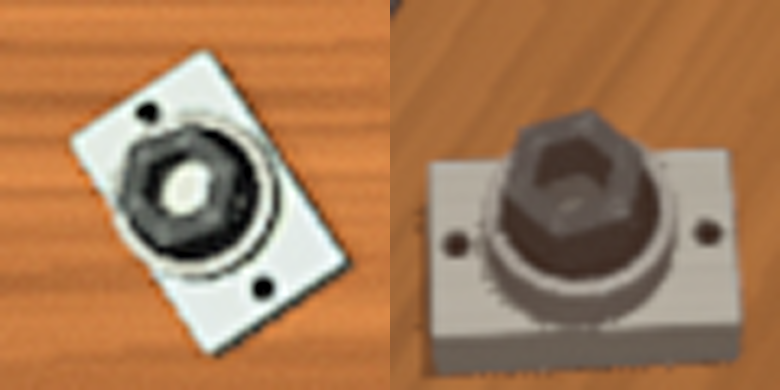

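Both views show the nut on the bearing, with flat normals at about 18/78/138°. I'll use 78° and centre the jaws on (425.6, 223.3).

```bash
python3 -c "
from h import *
go(425.6,223.3,135,78)"
```

```text
t 9.55 pos [ 645.4 -179.1  173.7] yaw 69.7 tilt 0.06 turn units -1.378 then shift units [5.971 6.958 0.782] q7 1.64
```

>>> play_rows([
  [60,[0,0,0],-0.69],
  [60,[0,0,0],-0.69],
  [60,[0.105,0.12,0],0],
  [60,[0.36,0.42,0],0],
  [60,[0.36,0.42,0],0],
  [60,[0.36,0.42,0],0],
  [60,[0.36,0.42,0],0],
  [60,[0.36,0.42,0],0],
  [60,[0.36,0.42,0],0],
  [60,[0.36,0.42,0],0],
  [60,[0.36,0.42,0],0],
  [60,[0.36,0.42,0],0],
  [60,[0.36,0.42,0],0],
  [60,[0.36,0.42,0],0],
  [60,[0.36,0.42,0],0],
  [60,[0.36,0.42,0],0],
  [60,[0.36,0.42,0.2],0],
  [60,[0.36,0.42,0.2],0],
  [60,[0.36,0.42,0.2],0],
  [60,[0.105,0.12,0.18],0],
])

```text
time_s: 11.55
ee_pos: [423.0, 226.0, 133.9]
orientation: [-0.321, -3.122, 0.0]
force: [-0.5, 0.7, 0.1]
gripper_width: 0.704
finger_force: 0.0
```

>>> play_rows([
  [60,[0,0,0],0],
  [60,[0,0,0],0],
  [60,[0,0,0],0],
])

```text
time_s: 11.85
ee_pos: [427.2, 221.6, 135.5]
orientation: [0.333, 3.123, -0.001]
force: [0.4, 0.2, 1.1]
gripper_width: 0.703
finger_force: 0.0
```

```bash
python3 -c "
from h import *
go(425.6,223.3,86,78)"
```

```text
t 11.85 pos [427.2 221.6 135.5] yaw 77.8 tilt 0.05 turn units -0.028 then shift units [0.04  0.028 0.991] q7 0.87
```

>>> play_rows([
  [60,[0.03,0.03,0.2],0],
  [60,[0,0,0.3],0],
  [58,[0,0,0.3],0],
  [55,[0,0,0.15],0],
  [52,[0,0,0.04],0],
  [49,[0,0,0],0],
  [46,[0,0,0],0],
  [43,[0,0,0],0],
  [38,[0,0,0],0],
  [36,[0,0,0],0],
  [36,[0,0,0],0],
  [36,[0,0,0],0],
  [36,[0,0,0],0],
], grip_force=50)

```text
time_s: 13.15
ee_pos: [425.8, 225.2, 86.7]
orientation: [0.328, 3.123, 0.002]
force: [-0.5, -0.8, 5.6]
gripper_width: 0.468
finger_force: 51.3
```

>>> play_rows([
  [36,[0,0,-0.1],0],
  [36,[0,0,-0.25],0],
  [36,[0,0,-0.35],0],
  [36,[0,0,-0.25],0],
  [36,[0,0,-0.1],0],
  [36,[0,0,0],0],
  [36,[0,0,0],0],
])

```text
time_s: 13.85
ee_pos: [424.6, 224.7, 138.0]
orientation: [-0.328, -3.124, 0.001]
force: [0.0, 0.7, -1.5]
gripper_width: 0.463
finger_force: 50.7
```

```bash
python3 -c "
from h import *
go(448,2.4,45)"
```

```text
t 13.85 pos [424.6 224.7 138. ] yaw 78.0 tilt 0.04 turn units 0.0 then shift units [-1.382 -4.25   1.86 ] q7 0.86
```

>>> play_rows([
  [36,[-0.06,-0.145,0],0],
  [36,[-0.115,-0.36,0],0],
  [36,[-0.115,-0.36,0],0],
  [36,[-0.115,-0.36,0],0],
  [36,[-0.115,-0.36,0],0],
  [36,[-0.115,-0.36,0],0],
  [36,[-0.115,-0.36,0],0],
  [36,[-0.115,-0.36,0],0],
  [36,[-0.115,-0.36,0.1],0],
  [36,[-0.115,-0.36,0.2],0],
  [36,[-0.115,-0.36,0.2],0],
  [36,[-0.115,-0.36,0.2],0],
  [36,[-0.06,-0.145,0.2],0],
  [36,[0,0,0.3],0],
  [36,[0,0,0.3],0],
  [36,[0,0,0.2],0],
  [36,[0,0,0.1],0],
  [36,[0,0,0],0],
  [36,[0,0,0],0],
])

```text
time_s: 15.75
ee_pos: [448.9, 2.6, 48.5]
orientation: [0.328, 3.124, 0.0]
force: [-0.2, -0.1, -2.3]
gripper_width: 0.468
finger_force: 50.7
```

```bash
python3 -c "
from h import *
go(448,2.4,37)
print(ctrl.get_obs()['force'])"
```

```text
t 15.75 pos [448.9   2.6  48.5] yaw 78.0 tilt 0.02 turn units 0.0 then shift units [ 0.017 -0.007  0.23 ] q7 1.47
[-0.22851029 -0.09332374 -2.30288908]
```

Contact is expected near z 36.7.

>>> play_rows([
  [36,[0,0,0.1],0],
  [36,[0,0,0.06],0],
  [36,[0,0,0.03],0],
  [36,[0,0,0.02],0],
  [36,[0,0,0.015],0],
  [36,[0,0,0],0],
])

```text
time_s: 16.35
ee_pos: [448.6, 2.6, 37.0]
orientation: [-0.328, -3.124, 0.0]
force: [-0.8, 0.1, -0.4]
gripper_width: 0.468
finger_force: 50.7
```

>>> play_rows([
  [36,[0,0,0.015],0],
  [36,[0,0,0.015],0],
  [36,[0,0,0.01],0],
  [36,[0,0,0],0],
])

```text
time_s: 16.75
ee_pos: [448.8, 2.6, 36.6]
orientation: [-0.328, -3.123, -0.002]
force: [-5.7, -0.0, 16.1]
gripper_width: 0.466
finger_force: 52.8
```

>>> play_rows([
  [42,[0,0,0],0],
  [48,[0,0,0],0],
  [52,[0,0,0],0],
  [56,[0,0,-0.1],0],
  [60,[0,0,-0.3],0],
  [85,[0,0,-0.5],0],
  [85,[0,0,-0.5],0],
  [85,[0,0,-0.3],0],
  [85,[0,0,0],0],
  [85,[0,0,0],0],
])

```text
time_s: 17.75
ee_pos: [448.6, 2.7, 120.0]
orientation: [0.328, 3.124, 0.001]
force: [-1.4, 0.2, -0.8]
gripper_width: 0.997
finger_force: 0.0
```

```bash
python3 -c "
from h import *
go(424.5,221.5,62)
a,_,W=cam('side');cv2.imwrite('pics/s5.png',a)"
```

```text
t 17.75 pos [448.6   2.7 120. ] yaw 78.0 tilt 0.03 turn units 0.0 then shift units [1.379 4.179 1.161] q7 1.38
```

View pics/s5.png

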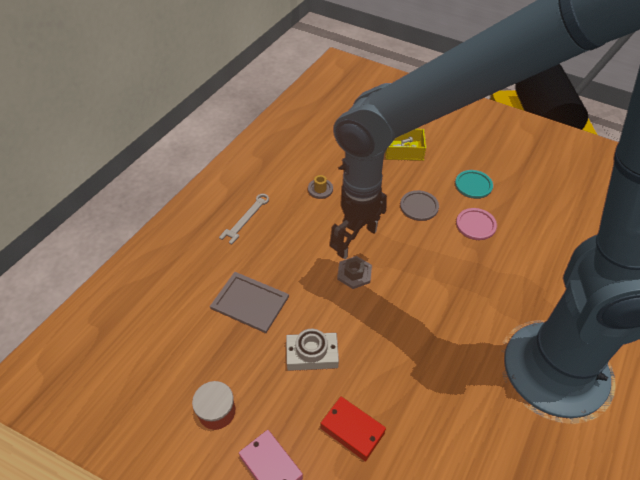

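The side view shows the bush standing in its tray (320,186), the nut in the hexagonal tray (354,270) and the bearing centred on the block (312,345). On to the bearing.

>>> play_rows([
  [85,[0.06,0.15,0],0],
  [85,[0.115,0.35,0],0],
  [85,[0.115,0.35,0],0],
  [85,[0.115,0.35,0],0],
  [85,[0.115,0.35,0],0],
  [85,[0.115,0.35,0],0],
  [85,[0.115,0.35,0],0],
  [85,[0.115,0.35,0],0],
  [85,[0.115,0.35,0],0],
  [85,[0.115,0.35,0],0],
  [85,[0.115,0.35,0],0],
  [85,[0.115,0.35,0],0],
  [85,[0.055,0.18,0.1],0],
  [85,[0,0,0.2],0],
  [85,[0,0,0],0],
  [85,[0,0,0],0],
  [85,[0,0,0],0],
])

```text
time_s: 19.5
ee_pos: [424.7, 220.1, 104.8]
orientation: [-0.331, -3.124, 0.001]
force: [-0.0, -1.5, -0.1]
gripper_width: 0.994
finger_force: 0.0
```

```bash
python3 -c "
from h import *
go(424.5,221.5,62)"
```

```text
t 19.5 pos [424.7 220.1 104.8] yaw 77.9 tilt 0.05 turn units 0.0 then shift units [0.009 0.027 0.856] q7 0.9
```

>>> play_rows([
  [85,[0,0.02,0.2],0],
  [85,[0,0,0.3],0],
  [85,[0,0,0.2],0],
  [82,[0,0,0.1],0],
  [78,[0,0,0.06],0],
  [74,[0,0,0],0],
  [70,[0,0,0],0],
  [66,[0,0,0],0],
  [62,[0,0,0],0],
  [56,[0,0,0],0],
  [56,[0,0,0],0],
  [56,[0,0,0],0],
  [56,[0,0,0],0],
], grip_force=60)

```text
time_s: 20.8
ee_pos: [425.1, 222.5, 63.4]
orientation: [-0.329, -3.124, -0.001]
force: [-2.6, -1.3, 9.5]
gripper_width: 0.7
finger_force: 62.2
```

>>> play_rows([
  [56,[0,0,-0.1],0],
  [56,[0,0,-0.25],0],
  [56,[0,0,-0.35],0],
  [56,[0,0,-0.25],0],
  [56,[0,0,-0.1],0],
  [56,[0,0,0],0],
  [56,[0,0,0],0],
])

```text
time_s: 21.5
ee_pos: [424.3, 222.2, 114.2]
orientation: [-0.328, -3.124, 0.001]
force: [0.4, -0.3, -3.9]
gripper_width: 0.695
finger_force: 65.3
```

```bash
python3 -c "
from h import *
go(409,-253.7,46)
print(ctrl.get_obs()['force'],ctrl.get_obs()['qpos'])
a,_,W=cam('side');cv2.imwrite('pics/s6.png',cv2.resize(a[220:420,220:420],None,fx=2.5,fy=2.5))"
```

```text
t 21.5 pos [424.3 222.2 114.2] yaw 78.0 tilt 0.04 turn units 0.0 then shift units [-1.677 -9.373  1.368] q7 0.89
[ 0.35700509 -0.25310456 -3.90506976] [-0.83549069  0.25950216  0.29559461  2.1268772  -0.10771957  0.76960844
  0.88995173]
```

View pics/s6.png

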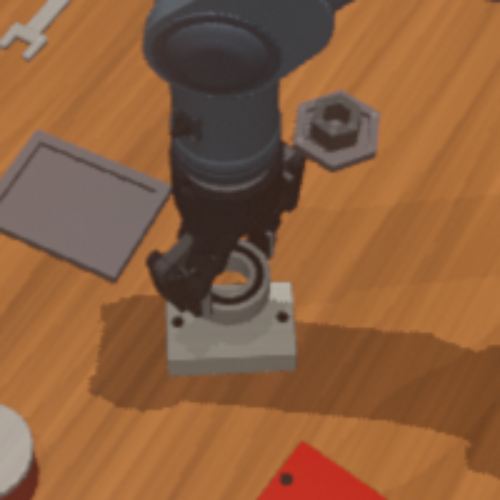

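The bearing is held level above the block. I'll carry it to the large round tray, passing over the nut with about 50 mm of clearance.

>>> play_rows([
  [56,[-0.04,-0.285,0],0],
  [56,[-0.08,-0.44,0],0],
  [56,[-0.08,-0.44,0],0],
  [56,[-0.08,-0.44,0],0],
  [56,[-0.08,-0.44,0],0],
  [56,[-0.08,-0.44,0],0],
  [56,[-0.08,-0.44,0],0],
  [56,[-0.08,-0.44,0],0],
  [56,[-0.08,-0.44,0],0],
  [56,[-0.08,-0.44,0],0],
  [56,[-0.08,-0.44,0],0],
  [56,[-0.08,-0.44,0],0],
  [56,[-0.08,-0.44,0],0],
  [56,[-0.08,-0.44,0],0],
  [56,[-0.08,-0.44,0],0],
  [56,[-0.08,-0.44,0],0],
  [56,[-0.08,-0.44,0],0],
  [56,[-0.08,-0.44,0],0],
  [56,[-0.08,-0.44,0],0],
  [56,[-0.08,-0.44,0],0],
])

```text
time_s: 23.55
ee_pos: [409.5, -218.1, 113.9]
orientation: [-0.329, -3.122, -0.0]
force: [-0.4, 0.0, -3.2]
gripper_width: 0.699
finger_force: 65.3
```

>>> play_rows([
  [56,[-0.08,-0.44,0],0],
  [56,[-0.035,-0.285,0.1],0],
  [56,[0,0,0.2],0],
  [56,[0,0,0.3],0],
  [56,[0,0,0.3],0],
  [56,[0,0,0.2],0],
  [56,[0,0,0.1],0],
  [56,[0,0,0],0],
  [56,[0,0,0],0],
])

```text
time_s: 24.45
ee_pos: [409.5, -253.3, 54.7]
orientation: [0.328, 3.124, -0.0]
force: [0.1, 0.4, -2.2]
gripper_width: 0.699
finger_force: 65.3
```

```bash
python3 -c "
from h import *
go(409,-253.7,37)
print(ctrl.get_obs()['force'],ctrl.get_obs()['qpos'])"
```

```text
t 24.45 pos [ 409.5 -253.3   54.7] yaw 78.0 tilt 0.02 turn units 0.0 then shift units [ 0.009 -0.009  0.354] q7 2.13
[ 0.08557475  0.36078876 -2.21318995] [-0.00346211  0.41293799  0.53706364  2.15393408 -0.34330608  0.65613646
  2.13349386]
```

>>> play_rows([
  [56,[0,0,0.15],0],
  [56,[0,0,0.1],0],
  [56,[0,0,0.05],0],
  [56,[0,0,0.02],0],
  [56,[0,0,0.015],0],
  [56,[0,0,0],0],
])

```text
time_s: 25.05
ee_pos: [409.4, -253.4, 37.8]
orientation: [0.328, 3.124, -0.0]
force: [-0.2, -1.2, -2.7]
gripper_width: 0.7
finger_force: 65.3
```

>>> play_rows([
  [56,[0,0,0.015],0],
  [56,[0,0,0.015],0],
  [56,[0,0,0.01],0],
  [56,[0,0,0],0],
])

```text
time_s: 25.45
ee_pos: [409.5, -253.5, 37.4]
orientation: [0.328, 3.124, 0.003]
force: [-4.1, 3.6, 13.5]
gripper_width: 0.697
finger_force: 66.9
```

>>> play_rows([
  [64,[0,0,0],0],
  [70,[0,0,0],0],
  [76,[0,0,0],0],
  [80,[0,0,-0.1],0],
  [85,[0,0,-0.3],0],
  [85,[0,0,-0.5],0],
  [85,[0,0,-0.5],0],
  [85,[0,0,-0.3],0],
  [85,[0,0,0],0],
  [85,[0,0,0],0],
])

```text
time_s: 26.45
ee_pos: [409.6, -253.3, 121.3]
orientation: [0.328, 3.123, 0.0]
force: [0.8, -0.5, -0.5]
gripper_width: 0.989
finger_force: 0.0
```

```bash
python3 - <<'E'
from h import *
go(424.5,220.3,100,123.5)
for n,(u,v,r) in dict(top=(253,285,28),side=(312,343,34)).items():
    im,d,W=cam(n); cv2.imwrite(f"pics/{n}7.png",im)
    S=W[v-r:v+r,u-r:u+r].reshape(-1,3); P=S[(S[:,2]>24)&(S[:,2]<40)]; q=cv2.minAreaRect(P[:,:2].astype(np.float32))
    print(n,len(P),np.round(q[0],1),np.round(q[1],1),round(q[2],1),np.median(P[:,2]).round(1))
E
```

```text
t 26.45 pos [ 409.6 -253.3  121.3] yaw 78.0 tilt 0.08 turn units -7.58 then shift units [-5.475  7.735  0.427] q7 2.04
top 1003 [422.4 219.5] [100.   64.6] 34.2 29.1
side 1552 [426.2 220.8] [99.8 67.9] 32.9 30.4
```

View pics/side7.png

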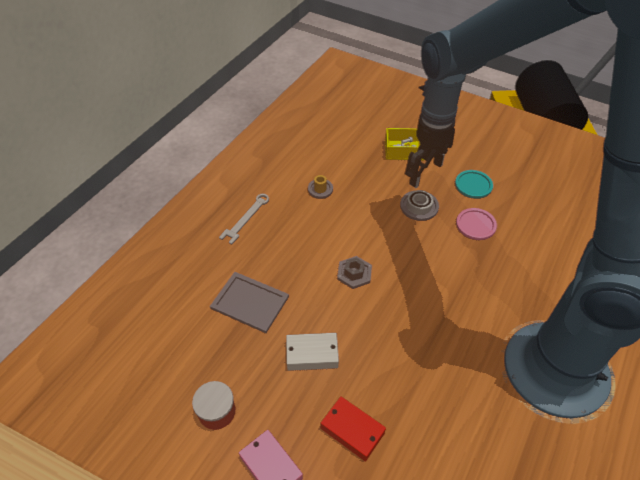

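The bearing sits in the large round tray (419,202), and the block is bare at (312,352). To keep the last joint off its limit, I'll go across first and then turn.

>>> play_rows([
  [85,[0.04,0.26,0],0],
  [85,[0.08,0.44,0],0],
  [85,[0.08,0.44,0],0],
  [85,[0.08,0.44,0],0],
  [85,[0.08,0.44,0],0],
  [85,[0.08,0.44,0],0],
  [85,[0.08,0.44,0],0],
  [85,[0.08,0.44,0],0],
  [85,[0.08,0.44,0],0],
  [85,[0.08,0.44,0],0],
  [85,[0.08,0.44,0],0],
  [85,[0.08,0.44,0],0],
  [85,[0.08,0.44,0],0],
  [85,[0.08,0.44,0],0],
  [85,[0.08,0.44,0],0],
  [85,[0.08,0.44,0],0],
  [85,[0.08,0.44,0],0],
  [85,[0.08,0.44,0],0],
  [85,[0.08,0.44,0],0],
  [85,[0.08,0.44,0],0],
])

```text
time_s: 28.55
ee_pos: [421.6, 184.8, 119.5]
orientation: [-0.328, -3.122, 0.003]
force: [-0.3, 0.4, 1.0]
gripper_width: 0.993
finger_force: 0.0
```

>>> play_rows([
  [85,[0.08,0.44,0],0],
  [85,[0.04,0.26,0],0],
  [85,[0,0,0.1],-0.5],
  [85,[0,0,0.1],-1.0],
  [85,[0,0,0.1],-1.0],
  [85,[0,0,0.1],-1.0],
  [85,[0,0,0.1],-1.0],
  [85,[0,0,0],-1.0],
  [85,[0,0,0],-1.0],
  [85,[0,0,0],-0.7],
  [85,[0,0,0],-0.4],
  [85,[0,0,0],0],
  [85,[0,0,0],0],
])

```text
time_s: 29.85
ee_pos: [423.7, 219.3, 95.2]
orientation: [0.906, -3.007, 0.001]
force: [0.2, -0.3, -0.4]
gripper_width: 0.992
finger_force: 0.0
```

```bash
python3 -c "
from h import *
go(424.3,220.1,38,123.6)"
```

```text
t 29.85 pos [423.7 219.3  95.2] yaw 123.5 tilt 0.08 turn units -0.013 then shift units [-0.021  0.007  1.144] q7 1.65
```

>>> play_rows([
  [85,[-0.02,0.01,0.2],0],
  [85,[0,0,0.3],0],
  [85,[0,0,0.3],0],
  [85,[0,0,0.2],0],
  [84,[0,0,0.12],0],
  [82,[0,0,0.06],0],
  [78,[0,0,0],0],
  [74,[0,0,0],0],
  [70,[0,0,0],0],
  [67,[0,0,0],0],
  [64,[0,0,0],0],
  [58,[0,0,0],0],
  [58,[0,0,0],0],
  [58,[0,0,0],0],
  [58,[0,0,0],0],
], grip_force=80)

```text
time_s: 31.35
ee_pos: [425.1, 220.8, 37.9]
orientation: [-0.908, 3.007, -0.0]
force: [-1.8, -1.6, 7.6]
gripper_width: 0.719
finger_force: 86.5
```

>>> play_rows([
  [58,[0,0,-0.1],0],
  [58,[0,0,-0.25],0],
  [58,[0,0,-0.35],0],
  [58,[0,0,-0.25],0],
  [58,[0,0,-0.1],0],
  [58,[0,0,0],0],
  [58,[0,0,0],0],
])

```text
time_s: 32.05
ee_pos: [424.0, 220.7, 88.9]
orientation: [0.908, -3.006, 0.0]
force: [-0.2, -0.2, -4.6]
gripper_width: 0.726
finger_force: 89.1
```

```bash
python3 -c "
from h import *
go(603.8,184,50,94.9)
print(ctrl.get_obs()['force'],ctrl.get_obs()['qpos'])
a,_,W=cam('side');cv2.imwrite('pics/s8.png',cv2.resize(a[220:420,220:420],None,fx=2.5,fy=2.5))"
```

```text
t 32.05 pos [424.  220.7  88.9] yaw 123.6 tilt 0.05 turn units 4.787 then shift units [-3.521 -1.038  0.776] q7 1.65
[-0.16861207 -0.15455485 -4.5891013 ] [-0.70550294  0.29894735  0.15469574  2.13497593 -0.06948406  0.71315922
  1.65265254]
```

View pics/s8.png

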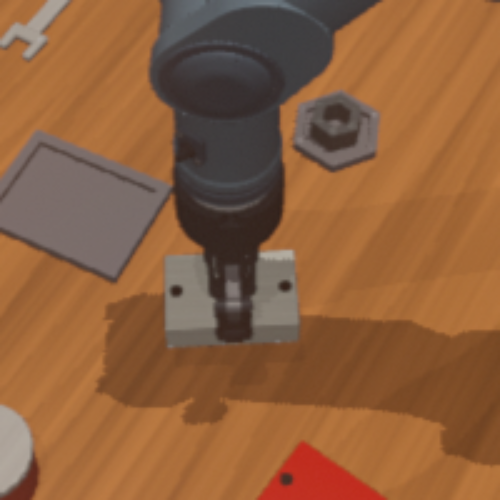

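The block is held level across its 64 mm side. I'll turn it, move over the rectangular tray and lower.

>>> play_rows([
  [58,[0,0,0],0.4],
  [58,[0,0,0],0.8],
  [58,[0,0,0],0.8],
  [58,[0,0,0],0.8],
  [58,[0,0,0],0.8],
  [58,[0,0,0],0.8],
  [58,[0,0,0],0.39],
  [58,[-0.16,-0.05,0],0],
  [58,[-0.32,-0.09,0],0],
  [58,[-0.32,-0.09,0],0],
  [58,[-0.32,-0.1,0],0],
  [58,[-0.32,-0.1,0],0],
  [58,[-0.32,-0.1,0],0],
  [58,[-0.32,-0.1,0],0],
  [58,[-0.32,-0.1,0],0],
  [58,[-0.32,-0.1,0],0],
  [58,[-0.32,-0.09,0],0],
  [58,[-0.32,-0.09,0.1],0],
  [58,[-0.16,-0.03,0.2],0],
  [58,[0,0,0.2],0],
])

```text
time_s: 34.1
ee_pos: [605.6, 183.1, 63.2]
orientation: [-0.132, 3.138, -0.001]
force: [-0.1, -0.5, -4.8]
gripper_width: 0.724
finger_force: 89.0
```

>>> play_rows([
  [58,[0,0,0.1],0],
  [58,[0,0,0],0],
  [58,[0,0,0],0],
])

```text
time_s: 34.4
ee_pos: [603.1, 184.5, 58.7]
orientation: [0.135, -3.137, 0.0]
force: [-0.3, -0.1, -4.1]
gripper_width: 0.721
finger_force: 89.0
```

```bash
python3 -c "
from h import *
go(603.8,184,42,94.9)
print(ctrl.get_obs()['force'])
a,_,W=cam('side');cv2.imwrite('pics/s9.png',cv2.resize(a[180:400,150:370],None,fx=2.5,fy=2.5))"
```

```text
t 34.4 pos [603.1 184.5  58.7] yaw 94.9 tilt 0.1 turn units 0.005 then shift units [-0.014 -0.012  0.333] q7 1.45
[-0.27722152 -0.10178218 -4.07121951]
```

View pics/s9.png

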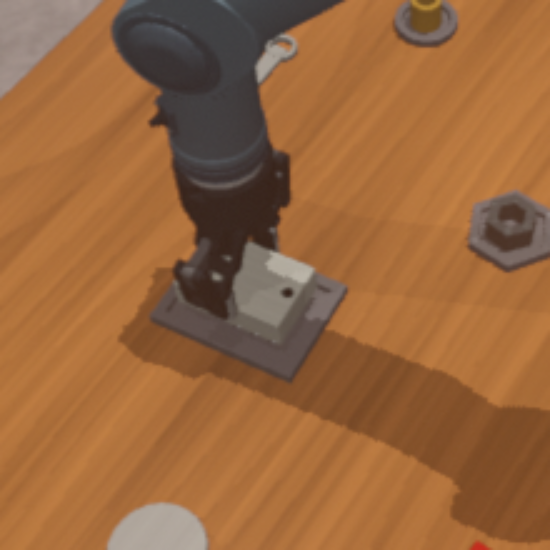

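The block hangs centred over the tray (250,310 in the crop), sides parallel. Lowering.

>>> play_rows([
  [58,[0,0,0.12],0],
  [58,[0,0,0.1],0],
  [58,[0,0,0.06],0],
  [58,[0,0,0.03],0],
  [58,[0,0,0.02],0],
  [58,[0,0,0],0],
])

```text
time_s: 35.05
ee_pos: [604.3, 184.0, 42.6]
orientation: [0.133, -3.139, 0.0]
force: [-0.4, 0.5, -5.3]
gripper_width: 0.724
finger_force: 89.0
```

>>> play_rows([
  [58,[0,0,0.015],0],
  [58,[0,0,0.015],0],
  [58,[0,0,0],0],
])

```text
time_s: 35.35
ee_pos: [604.6, 184.1, 42.1]
orientation: [-0.133, 3.138, 0.0]
force: [-2.5, -0.0, 1.1]
gripper_width: 0.723
finger_force: 89.5
```

>>> play_rows([
  [58,[0,0,0.01],0],
  [58,[0,0,0.01],0],
  [58,[0,0,0],0],
])

```text
time_s: 35.65
ee_pos: [604.6, 184.1, 42.1]
orientation: [0.133, -3.139, -0.001]
force: [-4.9, -0.4, 7.2]
gripper_width: 0.725
finger_force: 90.5
```

Contact is at the expected height. Releasing, lifting and taking a final look.

>>> play_rows([
  [66,[0,0,0],0],
  [72,[0,0,0],0],
  [78,[0,0,0],0],
  [85,[0,0,0],0],
  [85,[0,0,-0.1],0],
  [85,[0,0,-0.3],0],
  [85,[0,0,-0.5],0],
  [85,[0,0,-0.6],0],
  [85,[0,0,-0.6],0],
  [85,[0,0,-0.4],0],
  [85,[0,0,-0.2],0],
  [85,[0,0,0],0],
  [85,[0,0,0],0],
])

```text
time_s: 36.95
ee_pos: [603.7, 184.0, 174.8]
orientation: [0.134, -3.138, 0.0]
force: [-0.7, -0.1, -1.1]
gripper_width: 0.993
finger_force: 0.0
```

```bash
python3 - <<'E'
from h import *
go(604,184,180)
im,d,W=cam("side")
cv2.imwrite("pics/s10.png",im)
for k,(u,v,r,h) in dict(bush=(320,186,20,38),nut=(354,270,22,28),bearing=(419,203,24,28),block=(249,298,44,34)).items():
    S=W[v-r:v+r,u-r:u+r].reshape(-1,3); P=S[(abs(S[:,2]-h-1)<4)]; q=cv2.minAreaRect(P[:,:2].astype(np.float32)); print(k,np.round(q[0],1),np.round(q[1],1),round(q[2],1),np.median(P[:,2]).round(1))
E
```

```text
t 36.95 pos [603.7 184.  174.8] yaw 94.9 tilt 0.06 turn units 0.0 then shift units [-0.005  0.    -0.105] q7 1.41
bush [ 647.3 -179.2] [29.  32.3] 60.6 38.1
nut [450.6   2.4] [40.5 44.5] 17.6 28.6
bearing [ 411.  -253.5] [61.3 62.6] 12.1 28.6
block [605.6 184. ] [101.7  65.8] 4.7 34.5
```

View pics/s10.png

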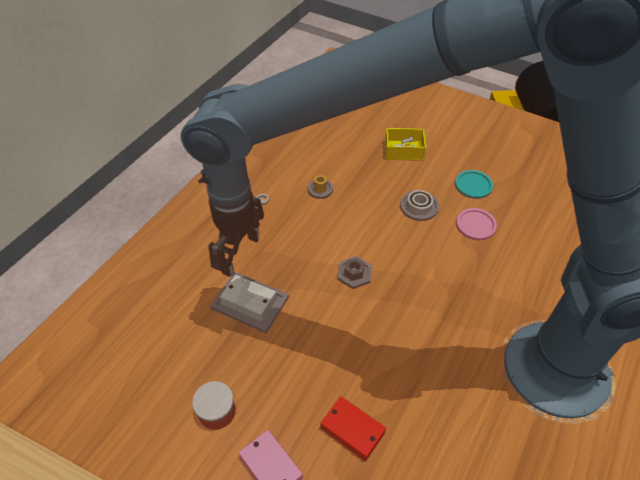

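All four parts are flat in their trays: the tops measure about 38, 28, 28 and 34 mm, as they should. The gripper is clear, and the tin hasn't moved.

```bash
python3 -c "
from workcell import ctrl
print(ctrl.job_done())"
```

```text
the job is handed in; nothing more can be done
None
```

The job is done and handed in at about 37 s: bush, nut, bearing and block were set down in that order, each flat in its own tray, with the tin and spanner left alone.

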